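# Shut and lock the filter unit's service cover

## Task

The service cover of the low filter unit on the worktop has been left standing open. Push the cover down with the fingertips until it is fully shut; only then set a fingertip in the slot of the quarter-turn fastener in the cover and turn it a quarter turn clockwise (seen from above) to its stop, so that the cover is locked. Only push and turn, lift nothing, and leave the tube, the dish, the bottles and everything else on the worktop where they stand.

Things in the scene. Friction and masses are not known exactly. Their poses are not given: they have to be found in the camera images.
- unit: The filter unit: low grey housing with two hose barbs on its front, 200 mm deep, 180 mm wide, 75 mm high, along its far edge a raised strip 30 mm wide whose top is 92 mm above the worktop. Fixed to the worktop. Origin: centre of its underside; x from the front to the hinge side, y to the left, z up.
- cover_hinge (a point): Point on the cover's hinge axis at the middle of the unit's width, 76 mm above the worktop, 70 mm behind the unit's origin. Same axes as the unit: y runs along the hinge.
- cover (a joint): Angle of the white cover on top of the unit, rad: 0 shut (hard stop), growing as its front edge rises; starts at 0.25 to 0.5. Plate 170 mm deep, 180 mm wide, 18 mm thick, underside in the plane of the hinge axis, front edge 173 mm from the axis. A stiff hinge keeps it at any angle; 1 to 4 N down near the front edge shuts it. When the fastener is turned, a cam under the cover stops it from rising.
- cover_pad (a point): Point on the cover's top face where it can be pushed, marked with small grey ribs, on the flat strip to the right of the fastener: 110 mm from the hinge axis, 66 mm right of the middle, 18 mm above the underside. Moves with the cover; z is the cover's normal. A like strip, 48 mm wide, lies left of the fastener.
- slot (a point): Centre of the floor of the slot in the round metal fastener (77 mm wide, sunk flush in the cover, axis 110 mm from the hinge axis, at mid width). The slot is 32 mm wide, 13 mm deep and runs right across the fastener; its dark floor is 5 mm above the cover's underside, 81 mm above the worktop when shut. The slot runs along this point's y axis, which turns with the fastener; z is the cover's normal.
- fastener (a joint): Turn of the fastener, rad, growing clockwise seen from above: 0 unlocked (slot parallel to the hinge), 1.571 locked at a hard stop (slot points from front to hinge); starts at 0 to 0.1. It turns with about 0.06 N m of friction and stays where it is left.
- tube_50_a: Loose upright tube with a screw cap, 33 mm wide, 111 mm tall, standing on the worktop beside the unit on its left; origin at its foot. Leave it alone.
- petri_dish_2: Loose round dish with lid, 92 mm wide, 16 mm high, lying beside the unit on its right; origin at its underside. Leave it alone.
- timer: Loose flat bench timer, 67 x 63 x 19 mm, on the left part of the worktop; origin at its underside. Leave it alone.
- flask_clear: Loose clear conical flask, 72 mm wide, 125 mm tall, on the left part of the worktop; origin at its underside. Leave it alone.
- bottle_amber: Loose brown bottle, 45 mm wide, 98 mm tall, at the right side of the worktop; origin at its underside. Leave it alone.
- bottle_dye: Loose small bottle, 32 mm wide, 62 mm tall, at the right side of the worktop; origin at its underside. Leave it alone.

How it is judged:
By the outcome, as a careful person would: the job done as asked, in the order asked, and still so for the second after the job is handed in, with the robot touching nothing.
It also fails if it takes over 48 s, if anything falls off the work surface, if the arm or the gripper's body presses on something with over 40 N, if the wrist force passes 120 N, or if a joint passes its speed limit or range.

## Robot

A 6-joint arm with a two-finger parallel gripper is mounted at the origin on a cart in front of the work surface, level with it; the furniture and walls round the work are solid. World frame = base frame: x ahead of the robot, y to its left, z up, the work surface at z = 0. Lengths are in m, angles in rad, forces in N, time in s.
With the tool pointing down it reaches from about 0.35 to 0.975 m from the base axis. Payload 4.9 kg.
Tool frame: the origin (TCP) lies on the centre line of the jaws, within the pads' length; the fingertips stand ctrl.nose_length ahead of it and the grasp point (between the pads) lies 2 mm behind it (ctrl.nose_length is the distance from the TCP to the fingertips, in m); z points along the fingers, y is the direction in which the jaws open and shut (so a half turn about z gives the same grasp; the last joint's range is limited). The gripper opens to 85 mm and grips with 20 to 120 N. Pads are 22 mm wide; open, the fingers measure 114 mm over their backs; the gripper's body (76 mm by 85 mm) begins 54 mm behind the grasp point. The pads swing forward as they close: fully open they stand 13 mm farther back than shut.
Start: joints at [-0.119, 0.053, 1.613, -0, 1.476, -0.119], TCP at [0.625, 0, 0.248] pointing down, gripper open.
Joint ranges: [-3.01, 3.01], [-1.01, 2.22], [0.06, 2.58], [-1.02, 4.17], [0.09, 2.62], [-3.14, 3.14]. Speed limits (rad/s): [2.57, 2.57, 3.14, 3.14, 3.14, 3.14].

## Interface

Orientations are given as a rotation vector (axis times angle).
In Python, from station import sensors, get_image, order, ctrl gives the robot as it stands.
- The arm moves only by the tool move_arm, never from a script. Its argument "increments" is a list of rows, each a list of 5 numbers: the shift along the tool's x, y, z in cm, then the turn about the tool's z in degrees, then the finger opening in cm, from 0 to 8.54. In form: [[dx, dy, dz, twist, gripper], ...]. A call has 1 to 5 rows; each row is the pose to reach, as a shift and turn from the pose commanded when the call began, along the tool's axes at that moment; what a row does not reach only later rows make up. A row lasts 1/8 s, in which the tool goes at most 62.5 mm and 10.7 degrees, less where a joint would pass 70% of its speed; a pose out of reach is approached as far as the arm can. A call with a gripper value outside its range is refused whole. The fingers move at their own pace and stop on an object; "newtons" is the grip in N (left out, the last holds). Time passes only in rows, so rows that repeat a pose let the fingers close. It gives the time, the measured TCP pose, the force and the opening at its end, in the units of the state.
- sensors.get_obs(): the state, without advancing time (a new reading comes with each control period).
- get_image(name): name is "scene" or "side" or "wrist"; returns a dict with "image" (480x640x3 uint8, red, green, blue), "K" (3x3 intrinsics, pixels), "R" (3x3) and "t" (3): a world point X has camera coordinates R X + t. Camera axes: x right, y down, z forward; pixel columns grow to the right and rows downward; lengths in m; the calibration is good to about 2 mm. A picture is of the moment at which its call begins. There is no depth.
- order.finish_job(): hands the job in, once; it reports no verdict.
The state is a dict: "t": time; "q": joint angles; "dq": joint speeds; "effort": joint torques, N m; "tool_pos": TCP position; "tool_rot": TCP orientation; "contact_force": force on the tool from outside, world axes, zero at the start; "wrist_torque": the same for the moment, N m; "opening": finger opening in m.
Only numpy, scipy, OpenCV 4.12 (cv2) and the standard library are available. Lean on these libraries where they do the work, as an engineer would, in place of code of your own. Each camera call takes 0.05 s, during which the arm holds its last target.

## Working session

There is one attempt and no reset: what is moved stays moved. The work goes in short steps, Python scripts to look and compute and a tool call to move; the robot and the scene stay as the last step left them, time stands still between calls to the robot, and variables do not carry over. Pictures are saved under pics/ and viewed, and the job is handed in when it is done.

Besides the shell and the picture viewer there is one more tool, called after ">>>" as name(argument=value, ...) on one line, values as JSON. move_arm: Moves the arm, as the interface text tells. Its arguments: {"type":"object","properties":{"increments":{"type":"array"},"newtons":{"type":"number"}},"required":["increments"]}

```bash
mkdir -p pics
python3 - <<'E'
from station import sensors,get_image,order,ctrl
import cv2
o=sensors.get_obs();print({k:o[k] for k in ['t','tool_pos','tool_rot','contact_force','opening']},ctrl.nose_length)
for n in ['scene','side','wrist']:
    d=get_image(n);cv2.imwrite(f'pics/{n}0.png',d['image'][:,:,::-1]);print(n,d['K'].tolist(),d['R'].tolist(),d['t'].tolist())
E
ls
```

```text
{'t': 0.0, 'tool_pos': array([6.24394850e-01, 9.25648087e-05, 2.47048221e-01]), 'tool_rot': array([-2.22024189e+00, -2.22031067e+00,  2.03669725e-03]), 'contact_force': array([-0.45355163, -0.60996953, -0.37891481]), 'opening': 0.08549638801014718} 0.017
scene [[506.4780645601061, 0.0, 321.18526216843424], [0.0, 506.4780645601061, 236.29480263980142], [0.0, 0.0, 1.0]] [[0.5655849563779185, -0.8246787376722534, 0.004317030262450327], [-0.6344242346920655, -0.43843629727990296, -0.6366156640099863], [0.5268961449416527, 0.3573214139381901, -0.7711691510860882]] [-0.3383436057369485, 0.3284311076530561, 1.3508325332377793]
side [[547.4835528902641, 0.0, 326.54513198961945], [0.0, 547.4835528902641, 246.78936490831748], [0.0, 0.0, 1.0]] [[-0.21787263268625545, -0.9759229183435646, 0.010294337187998534], [-0.6878701618253049, 0.14606580386576268, -0.710984825021939], [0.6923627346967692, -0.16198530301489933, -0.7031319970036793]] [0.037571828940505654, 0.4175223250205304, 1.3603873249816822]
wrist [[401.9402030743803, 0.0, 316.9203091823329], [0.0, 401.9402030743803, 242.81884355101803], [0.0, 0.0, 1.0]] [[0.9999996017522415, 0.0006550385982319306, -0.0006061516291488816], [0.0008174416985908372, -0.9448389797929831, 0.3275341723436327], [-0.0003581681617598555, -0.3275345373974992, -0.9448391389688395]] [-0.6245814558272356, -0.042461947258603715, 0.3796726633483994]
pics
```

View pics/scene0.png

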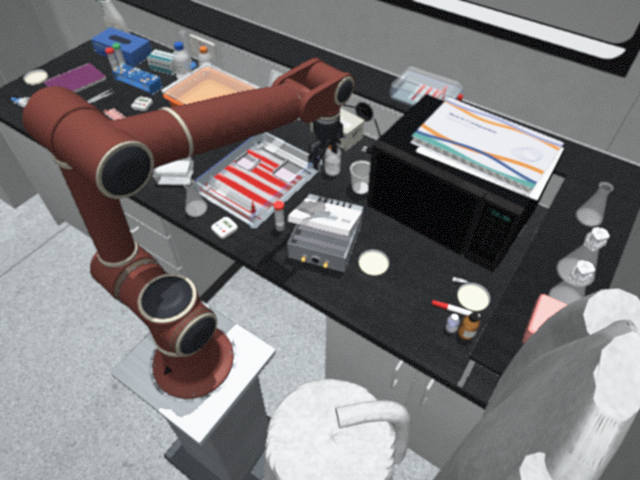

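View pics/side0.png

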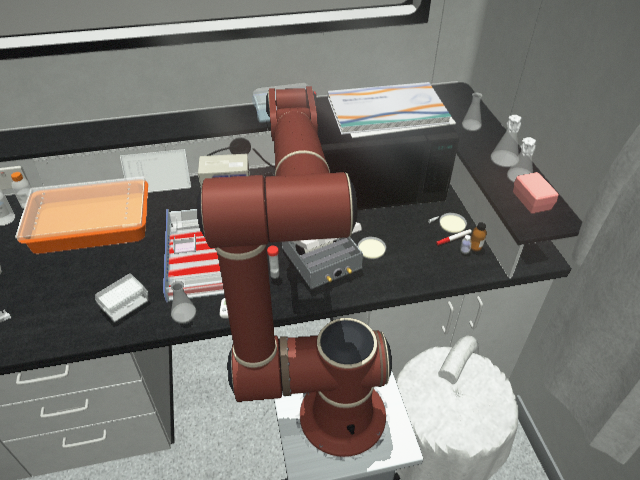

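View pics/wrist0.png

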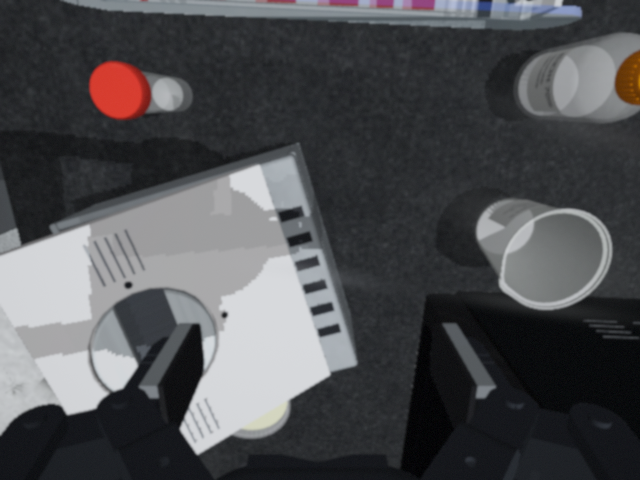

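The wrist picture shows the open cover with the fastener near (152,350), the raised hinge strip on the right from about (282,155) to (345,370), the tube at the top left and the dish at the bottom. Next I measure the strip.

```bash
cat > h.py <<'E'
import numpy as np
def ray(d,u,v):
    r=d['R'].T@np.linalg.inv(d['K'])@np.array([u,v,1.]);c=-d['R'].T@d['t'];return c,r
def onz(d,u,v,z):
    c,r=ray(d,u,v);return c+r*(z-c[2])/r[2]
def proj(d,X):
    p=d['K']@(d['R']@np.asarray(X)+d['t']);return p[:2]/p[2]
E
python3 - <<'E'
import cv2
i=cv2.imread('pics/wrist0.png');cv2.imwrite('pics/w0z.png',cv2.resize(i[130:470,0:380],None,fx=2,fy=1.76))
i=cv2.imread('pics/side0.png');cv2.imwrite('pics/s0z.png',cv2.resize(i[210:300,260:400],None,fx=5.5,fy=5.5))
i=cv2.imread('pics/scene0.png');cv2.imwrite('pics/c0z.png',cv2.resize(i[180:290,260:400],None,fx=5.4,fy=5.4))
E
```

```text
(no output)
```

View pics/w0z.png

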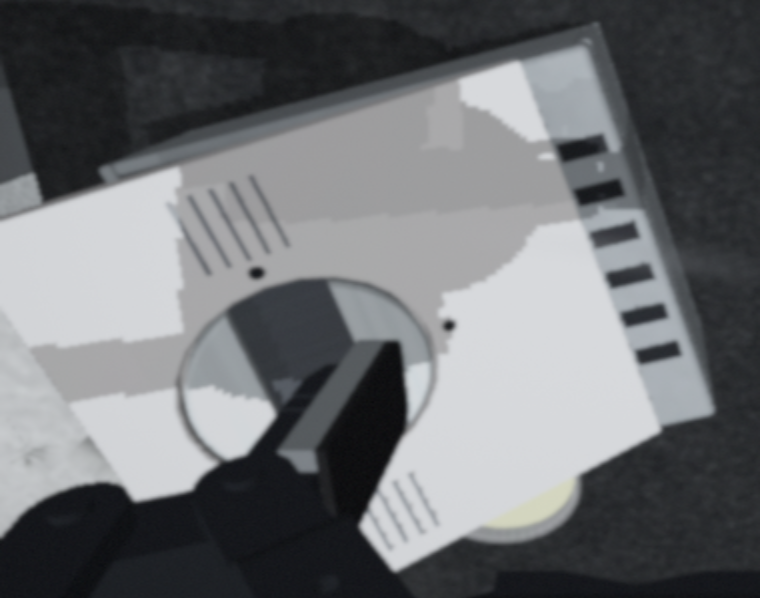

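View pics/c0z.png

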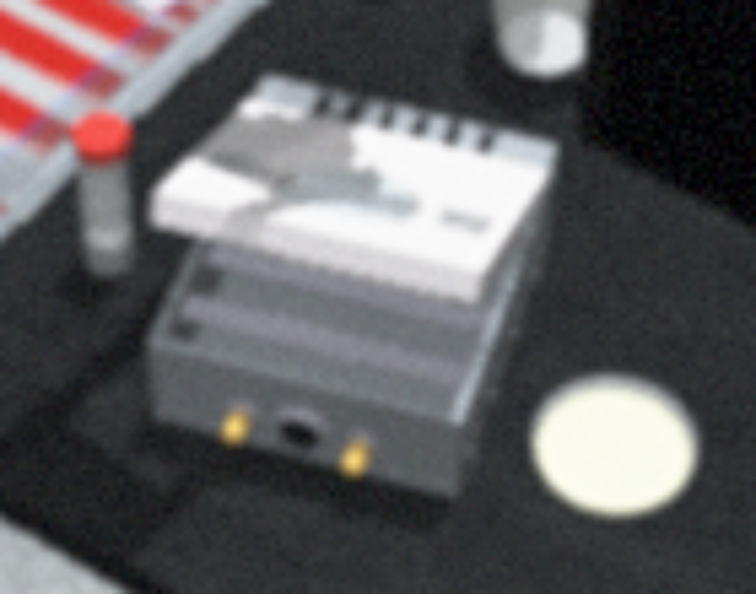

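Run:
```python
from h import *
from station import get_image
d=get_image('wrist')
P=[onz(d,u,v,.092) for u,v in [(295,153.9),(357,364),(260.5,164),(332,370)]]
for p in P:print(p.round(4))
a=P[0]-P[1];print('len',np.linalg.norm(a),'yaw deg',np.degrees(np.arctan2(-a[0],a[1])), np.linalg.norm(P[0]-P[2]))
yaw=np.arctan2(-a[0],a[1]);ex=np.array([np.cos(yaw),np.sin(yaw)]);ey=np.array([-ex[1],ex[0]])
m=(P[0]+P[1])[:2]/2
o=m-ex*.1;h=o+ex*.07
f=h-ex*.11
print('unit',o,'hinge',h,'slot shut',f,'pad shut',f-ey*.066,'left pad',f+ey*.066)
s=get_image('scene')
fl=np.r_[o-ex*.1+ey*.09,.075];fr=np.r_[o-ex*.1-ey*.09,.075]
print('front corners pred scene',proj(s,fl),proj(s,fr),'(meas ~ (287,244) (345,257))')
# cover angle: front-right edge... back-out from fastener dots left/ front-left corner: rib pad left centre px
for th in np.arange(.2,.55,.05):
  def C(r,y,z): return np.r_[h+ex*(-r*np.cos(th)+z*np.sin(th))+ey*y,.076+r*np.sin(th)+z*np.cos(th)]
  print(round(th,2),proj(d,C(.11,.066,.018)).round(),proj(d,C(.11,0,.018)).round(),proj(s,C(.173,.09,.018)).round(1),proj(s,C(.173,-.09,.018)).round(1))
```

```text
[0.6097 0.052  0.092 ]
[ 0.6579 -0.1183  0.092 ]
[0.5857 0.0451 0.092 ]
[ 0.6373 -0.1242  0.092 ]
len 0.17694578776466394 yaw deg 15.804329219235935 0.02494043474022012
unit [ 0.53756085 -0.06041021] hinge [ 0.60491467 -0.04134551] slot shut [ 0.49907295 -0.07130433] pad shut [ 0.51704825 -0.13480936] left pad [ 0.48109766 -0.0077993 ]
front corners pred scene [287.22347495 241.88714655] [344.91196413 257.40602828] (meas ~ (287,244) (345,257))
0.2 [113. 245.] [152. 327.] [286.9 229.4] [346.1 245. ]
0.25 [112. 247.] [152. 330.] [287.1 226.9] [346.5 242.5]
0.3 [112. 249.] [152. 333.] [287.3 224.3] [346.9 239.9]
0.35 [112. 250.] [153. 336.] [287.7 221.6] [347.4 237.1]
0.4 [113. 252.] [154. 339.] [288.  218.8] [348.  234.4]
0.45 [113. 253.] [156. 342.] [288.5 216. ] [348.5 231.5]
0.5 [115. 254.] [158. 345.] [288.9 213.1] [349.1 228.6]
```

>>> move_arm(increments=[[-2.7, -2.1, 0, -10, 0], [-5.4, -4.2, 0, -20, 0], [-8.1, -6.3, 0, -30, 0], [-10.8, -8.5, 0, -40, 0], [-13.5, -10.7, 0, -50, 0]])

```text
t: 0.88
tool_pos: [0.5171, -0.1357, 0.2482]
tool_rot: [-1.066, -2.955, 0.0]
contact_force: [-0.0, -1.1, -0.6]
opening: 0.0
```

>>> move_arm(increments=[[0, 0, 1.2, -10, 0], [0, 0, 2.4, -20, 0], [0, 0, 3.6, -30, 0], [0, 0, 4.8, -40, 0], [0, 0, 5.5, -50, 0]])

```text
t: 1.5
tool_pos: [0.5176, -0.1348, 0.1923]
tool_rot: [0.283, -3.128, -0.001]
contact_force: [-0.4, 0.4, 1.1]
opening: 0.0001
```

>>> move_arm(increments=[[0, 0, 0, -5.8, 0], [0, 0, 0, -5.8, 0]])

```text
t: 1.75
tool_pos: [0.5179, -0.135, 0.1931]
tool_rot: [0.43, -3.112, -0.0]
contact_force: [0.7, 0.7, -1.1]
opening: 0.0
```

Run:
```python
from station import *
import station,cv2
from station import sensors,get_image
from scipy.spatial.transform import Rotation as R
o=sensors.get_obs();print(o['t'],o['tool_pos'],R.from_rotvec(o['tool_rot']).as_matrix().round(3),o['contact_force'],o['opening'],o['q'])
for n in ['scene','wrist']:
    d=get_image(n);cv2.imwrite(f'pics/{n}1.png',d['image'][:,:,::-1])
```

```text
1.75 [ 0.51786978 -0.13495286  0.19310663] [[-0.963 -0.271 -0.   ]
 [-0.271  0.963  0.   ]
 [ 0.     0.    -1.   ]] [ 0.70304341  0.65228525 -1.06066866] 1.0061444083197475e-06 [-3.94031835e-01 -1.22334333e-01  1.87701501e+00  2.48578447e-05
  1.38725656e+00 -2.23937691e+00]
```

View pics/wrist1.png

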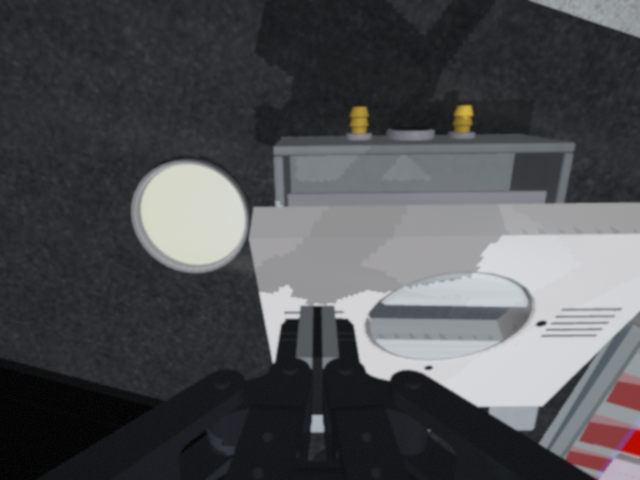

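View pics/scene1.png

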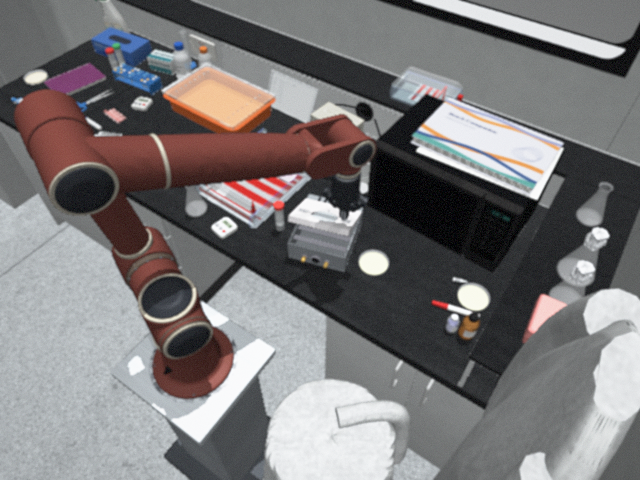

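The fingers stand over the right ribs, near (318,312), and the unit's front edge is level in the image, so the yaw matches. I push down from here.

>>> move_arm(increments=[[0, 0, 1.5, 0, 0], [0, 0, 3, 0, 0], [0, 0, 4.5, 0, 0], [0, 0, 5.8, 0, 0], [0, 0, 7, 0, 0]])

```text
t: 2.48
tool_pos: [0.5177, -0.1349, 0.122]
tool_rot: [0.432, -3.111, -0.001]
contact_force: [-1.5, 1.0, 1.6]
opening: -0.0
```

>>> move_arm(increments=[[0, 0, 0.5, 0, 0], [0, 0, 1, 0, 0], [0, 0, 1.2, 0, 0], [0, 0, 1.3, 0, 0]])

```text
t: 2.98
tool_pos: [0.5181, -0.1351, 0.111]
tool_rot: [0.432, -3.112, 0.0]
contact_force: [-3.1, 1.1, 7.2]
opening: -0.0005
```

>>> move_arm(increments=[[0, 0, 0.1, 0, 0], [0, 0, 0.2, 0, 0], [0, 0, 0.3, 0, 0]])

```text
t: 3.35
tool_pos: [0.5182, -0.1351, 0.1108]
tool_rot: [0.432, -3.111, -0.0]
contact_force: [-12.1, 3.8, 21.5]
opening: -0.0
```

>>> move_arm(increments=[[0, 0, -1.3, 0, 0], [0, 0, -3, 0, 0], [0, 1.5, -6, 0, 0], [0, 4, -8, 0, 0], [0, 6.6, -8, 0, 0]])

```text
t: 3.98
tool_pos: [0.5014, -0.0714, 0.1907]
tool_rot: [-0.43, 3.107, -0.003]
contact_force: [0.6, 0.2, 0.3]
opening: -0.0002
```

Run:
```python
import cv2
from h import *
from station import sensors,get_image
o=sensors.get_obs();print(o['t'],o['tool_pos'],o['contact_force'],o['opening'])
for n in ['side','scene','wrist']:
    d=get_image(n);cv2.imwrite(f'pics/{n}2.png',d['image'][:,:,::-1])
np.savez('w2.npz',**d)
for X in [(.499,-.0713,.094),(.48,-.008,.094),(.517,-.135,.094)]: print(proj(d,X))
i=cv2.imread('pics/scene2.png');cv2.imwrite('pics/c2z.png',cv2.resize(i[180:290,260:400],None,fx=5.4,fy=5.4))
```

```text
3.975 [ 0.5014265  -0.07141857  0.19073812] [0.55059637 0.22733455 0.27715976] -0.00017222580597919183
[315.52054162 253.41097862]
[428.85064825 252.07454087]
[202.14886382 253.02985251]
```

View pics/wrist2.png

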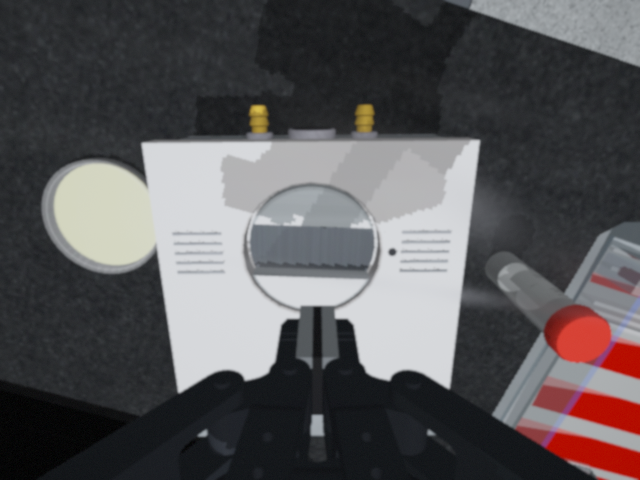

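View pics/c2z.png

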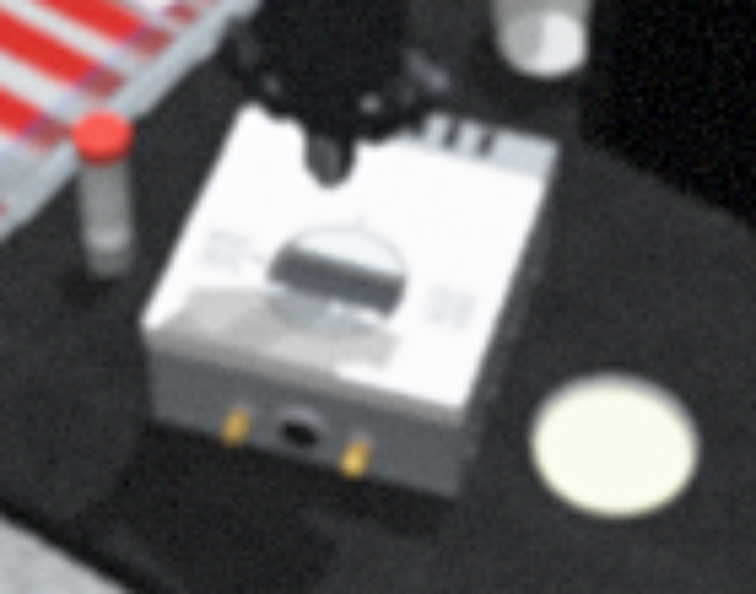

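The cover is shut: its front edge lies flush on the housing. The fastener's rim spans about x 245–379, y 184–312, so its centre is near (312,248). Next I refine that position.

Run:
```python
import cv2
from h import *
d=dict(np.load('w2.npz'));im=d['image'].astype(np.uint8)
g=cv2.cvtColor(im,cv2.COLOR_RGB2GRAY)
cs=cv2.HoughCircles(cv2.GaussianBlur(g,(3,3),0),cv2.HOUGH_GRADIENT,1.5,50,param1=80,param2=30,minRadius=58,maxRadius=72);print(cs)
for u,v in [(312,248)]+([tuple(cs[0,0,:2])] if cs is not None else []): print(onz(d,u,v,.094))
L=onz(d,245,248,.094);Rr=onz(d,379,248,.094);print('dia x',np.linalg.norm(L-Rr),'dia y',np.linalg.norm(onz(d,312,184,.094)-onz(d,312,312,.094)))
# cover front corners
a=onz(d,143,142,.094);b=onz(d,480,140,.094);v=b-a;print('front w',np.linalg.norm(v),'yaw',np.degrees(np.arctan2(-v[0],v[1])),(a+b)/2)
# slot top edges: front wall edge at rim z .094
for c in (262,290,312,335,362):
  print(c,[int(x) for x in g[218:282:2,c]])
cv2.imwrite('pics/w2z.png',cv2.resize(im[170:330,220:400,::-1],None,fx=4,fy=3.7,interpolation=cv2.INTER_CUBIC))
```

```text
[[[315.75 246.75  64.45]
  [116.25 201.75  62.8 ]]]
[ 0.49632877 -0.07418845  0.094     ]
[ 0.49498579 -0.07230513  0.094     ]
dia x 0.07787664168841117 dia y 0.07943603432697659
front w 0.17907447914944352 yaw 16.30295958520886 [ 0.43817729 -0.09095348  0.094     ]
262 [217, 217, 216, 181, 119, 113, 112, 112, 112, 111, 112, 112, 112, 112, 111, 111, 111, 111, 111, 108, 110, 112, 99, 88, 95, 113, 115, 112, 129, 198, 217, 217]
290 [171, 173, 183, 195, 144, 112, 111, 111, 110, 110, 110, 110, 109, 109, 108, 109, 109, 108, 108, 108, 109, 110, 109, 90, 85, 105, 116, 117, 116, 167, 212, 216]
312 [156, 157, 156, 154, 131, 110, 108, 108, 108, 109, 108, 108, 108, 108, 108, 108, 108, 108, 108, 108, 108, 109, 102, 76, 76, 91, 113, 117, 118, 143, 202, 215]
335 [156, 157, 156, 154, 140, 109, 108, 107, 107, 108, 108, 107, 107, 107, 106, 107, 107, 105, 106, 106, 105, 105, 101, 77, 71, 77, 103, 116, 119, 125, 184, 212]
362 [173, 182, 200, 215, 212, 166, 112, 108, 107, 106, 106, 105, 107, 106, 106, 106, 105, 104, 104, 104, 104, 104, 103, 86, 65, 65, 87, 110, 116, 122, 155, 206]
```

View pics/w2z.png

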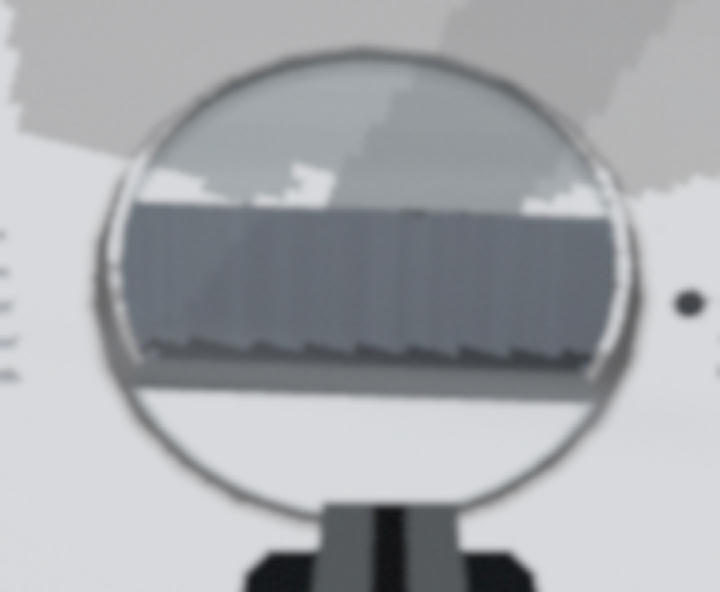

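>>> move_arm(increments=[[0.2, 0, 2, 2, 3], [0.45, 0, 4, 2, 3], [0.45, 0, 5.5, 2, 3], [0.45, 0, 6.3, 2, 3], [0.45, 0, 6.5, 2, 3]])

```text
t: 4.75
tool_pos: [0.4954, -0.0727, 0.1214]
tool_rot: [0.377, -3.118, -0.001]
contact_force: [0.3, -0.4, 0.5]
opening: 0.0301
```

Run:
```python
import cv2
from h import *
from station import sensors,get_image
o=sensors.get_obs();print(o['t'],o['tool_pos'],o['contact_force'],o['opening'])
d=get_image('wrist');cv2.imwrite('pics/w3.png',d['image'][:,:,::-1])
```

```text
4.75 [ 0.49536915 -0.07273627  0.12138839] [ 0.26841315 -0.3750641   0.46711809] 0.030139575054330226
```

View pics/w3.png

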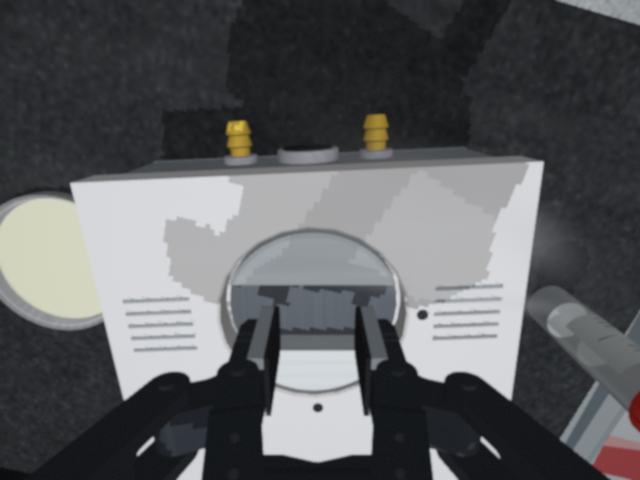

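Run:
```python
from h import *
from station import sensors,get_image
from scipy.spatial.transform import Rotation as R
o=sensors.get_obs();T=R.from_rotvec(o['tool_rot']).as_matrix();p=o['tool_pos']
d=get_image('wrist')
a,b=onz(d,316,286,.094),onz(d,316,349,.094);print(a,b,np.linalg.norm(a-b))
c=(onz(d,224,318,.094)+onz(d,403,318,.094))/2
for q in (a,b,c): print('tool',(T.T@(q-p)*1000).round(1))
for u in (224,403,): print((T.T@(onz(d,u,312,.094)-p)*1000).round(1))
for x in (.011,0,-.011):
  for z in (.012,.017): print(x,z,proj(d,p+T@np.array([x,.0225,z])),proj(d,p+T@np.array([x,-.0225,z])))
```

```text
[ 0.48388787 -0.0760767   0.094     ] [ 0.51374369 -0.06874974  0.094     ] 0.030741736922758726
tool [12.2 -0.4 27.8]
tool [-18.6  -0.4  27.8]
tool [-3.  -1.5 27.8]
[ -0.1 -39.8  27.8]
[-0.  36.9 27.8]
0.011 0.012 [375.81152144 306.68403865] [258.0972788  306.60345157]
0.011 0.017 [374.05791928 300.60453195] [259.85300413 300.52622555]
0 0.012 [374.43702599 331.76064994] [259.43198535 331.68242359]
0 0.017 [372.76266724 325.08610519] [261.10957798 325.0100281 ]
-0.011 0.012 [373.1243748  355.70896024] [260.70663672 355.63296615]
-0.011 0.017 [371.52403252 348.49755395] [262.31122414 348.42358822]
```

>>> move_arm(increments=[[-0.3, -0.1, 0.5, 0, 3], [-0.3, -0.1, 1.2, 0, 3], [-0.3, -0.1, 1.8, 0, 3], [-0.3, -0.1, 2.3, 0, 3], [-0.3, -0.1, 2.4, 0, 3]])

```text
t: 5.48
tool_pos: [0.4984, -0.0728, 0.0976]
tool_rot: [0.377, -3.118, -0.001]
contact_force: [1.1, -0.0, 0.4]
opening: 0.0301
```

Run:
```python
import cv2
from h import *
from station import sensors,get_image
o=sensors.get_obs();print(o['t'],o['tool_pos'],o['contact_force'],o['wrist_torque'],o['opening'],o['q'])
d=get_image('wrist');cv2.imwrite('pics/w4.png',d['image'][:,:,::-1])
```

```text
5.475 [ 0.49844201 -0.07284541  0.09764405] [ 1.13511591 -0.04041324  0.38595268] [ 0.0258703  -0.00555039 -0.0172634 ] 0.03013715267503187 [-2.92973185e-01 -9.32441866e-02  2.02029540e+00  3.50223164e-05
  1.21562534e+00 -2.10460569e+00]
```

View pics/w4.png

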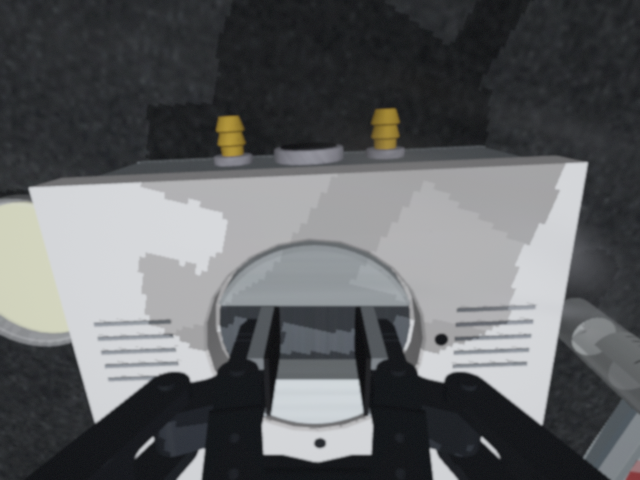

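The tips are in the slot, free of contact. I turn clockwise from here.

>>> move_arm(increments=[[0, 0, 0, 7, 3], [0, 0, 0, 14, 3], [0, 0, 0, 21, 3], [0, 0, 0, 28, 3], [0, 0, 0, 35, 3]])

```text
t: 6.15
tool_pos: [0.4988, -0.0729, 0.0985]
tool_rot: [-0.584, -3.087, -0.0]
contact_force: [0.1, 0.8, -0.4]
opening: 0.0299
```

>>> move_arm(increments=[[0, 0, 0, 7, 3], [0, 0, 0, 14, 3], [0, 0, 0, 21, 3], [0, 0, 0, 28, 3], [0, 0, 0, 35, 3]])

```text
t: 6.78
tool_pos: [0.4992, -0.0731, 0.0986]
tool_rot: [1.484, 2.767, 0.0]
contact_force: [1.7, -0.2, -1.2]
opening: 0.0301
```

Run:
```python
import cv2
from station import sensors,get_image
o=sensors.get_obs();print(o['t'],o['tool_pos'],o['contact_force'],o['wrist_torque'],o['opening'],o['q'])
d=get_image('wrist');cv2.imwrite('pics/w5.png',d['image'][:,:,::-1])
```

```text
6.775 [ 0.49923433 -0.0731007   0.09856912] [ 1.72909928 -0.21695265 -1.19823759] [-0.09546399 -0.18178957  0.05558851] 0.03006074713402982 [-2.92945341e-01 -9.40267254e-02  2.01930225e+00 -8.47779207e-05
  1.21499938e+00 -8.79030931e-01]
```

View pics/w5.png

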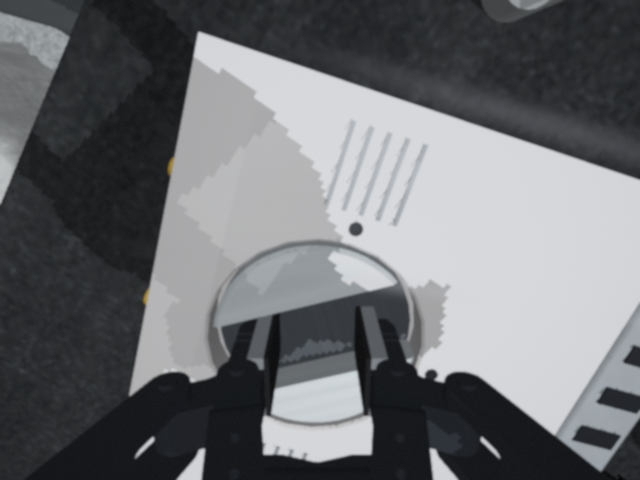

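The fastener is following with about 12° of lag. I continue to the stop.

>>> move_arm(increments=[[0, 0, 0, 7, 3], [0, 0, 0, 14, 3], [0, 0, 0, 21, 3], [0, 0, 0, 26, 3], [0, 0, 0, 29, 3]])

```text
t: 7.45
tool_pos: [0.4994, -0.0734, 0.0986]
tool_rot: [2.125, 2.311, 0.0]
contact_force: [1.3, -1.6, -1.6]
opening: 0.03
```

Run:
```python
import cv2
from station import sensors,get_image
o=sensors.get_obs();print(o['t'],o['tool_pos'],o['tool_rot'],o['contact_force'],o['wrist_torque'],o['opening'],o['q'])
d=get_image('wrist');cv2.imwrite('pics/w6.png',d['image'][:,:,::-1])
```

```text
7.45 [ 0.49940932 -0.0734343   0.09863709] [2.12501692e+00 2.31100681e+00 4.25707667e-04] [ 1.34458379 -1.57320174 -1.57252154] [-0.26783117 -0.27327679  0.0047966 ] 0.0300299929120555 [-2.93174689e-01 -9.39544946e-02  2.01910991e+00 -7.12159527e-04
  1.21443373e+00 -3.76732150e-01]
```

View pics/w6.png

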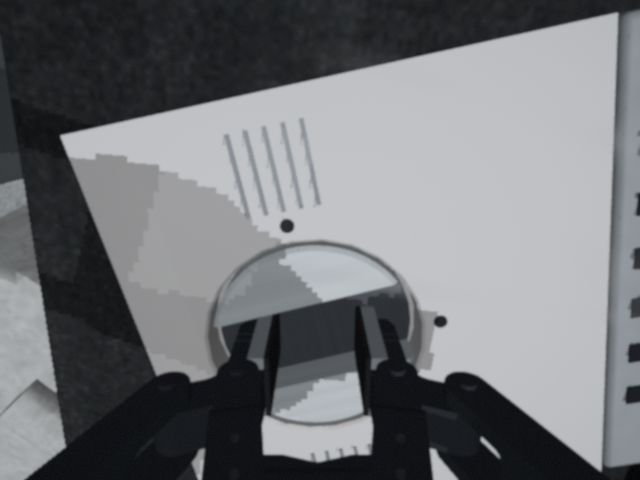

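>>> move_arm(increments=[[0, 0, 0, 2, 3], [0, 0, 0, 4, 3], [0, 0, 0, 5, 3]])

```text
t: 7.88
tool_pos: [0.4993, -0.0735, 0.0986]
tool_rot: [2.224, 2.216, -0.0]
contact_force: [3.1, -5.0, -1.4]
opening: 0.0298
```

Run:
```python
import cv2
from station import sensors,get_image
o=sensors.get_obs();print(o['t'],o['tool_pos'],o['tool_rot'],o['contact_force'],o['wrist_torque'],o['effort'],o['q'][5])
d=get_image('wrist');cv2.imwrite('pics/w7.png',d['image'][:,:,::-1])
```

```text
7.875 [ 0.4992827  -0.07348836  0.0986205 ] [ 2.22397402e+00  2.21626336e+00 -2.07310521e-04] [ 3.05337661 -4.97469866 -1.42803602] [-0.67942663 -0.53792335  0.3931065 ] [  1.37841493 -29.40652013 -31.87127352   0.91363337   1.1574237
   0.3355598 ] -0.2893318392965999
```

View pics/w7.png

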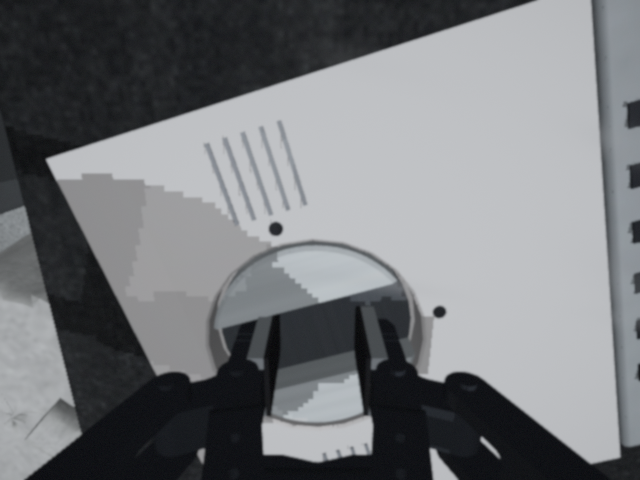

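Run:
```python
from h import *
from station import get_image
import cv2
d=get_image('wrist')
def ang(a,b):
  p,q=onz(d,*a,.094),onz(d,*b,.094);v=q-p;return np.degrees(np.arctan2(v[1],v[0]))
print('edge',ang((46,158),(545,0)),'slot front',ang((218,327),(398,287)),'slot near',ang((275,386),(360,370)), ang((275,388),(358,372)),'ribs',ang((206,144),(236,222)),ang((280,121),(306,206)),'dots')
cv2.imwrite('pics/w7z.png',cv2.resize(d['image'][220:440,190:440,::-1],None,fx=3.0,fy=2.7,interpolation=cv2.INTER_CUBIC))
```

```text
edge 16.11835547742665 slot front 13.724693328650233 slot near 12.448363856129715 12.76645792954374 ribs -73.30180059953048 -74.05108519973196 dots
```

View pics/w7z.png

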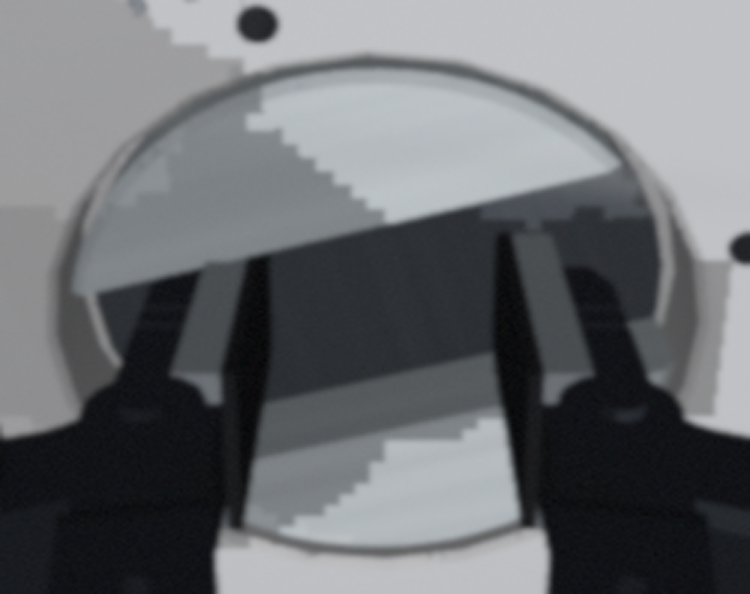

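The wrist moment about z has risen to 0.39 N m against 0.06 N m of friction. The slot lies at about 13.5° and the cover edge at 16.1°, so the fastener is at its stop. I release the twist within the slack and lift out.

>>> move_arm(increments=[[0, 0, 0, -5, 3], [0, 0, 0, -9, 3], [0, 0, 0, -9, 3]])

```text
t: 8.35
tool_pos: [0.4982, -0.0724, 0.098]
tool_rot: [-2.044, -2.382, -0.0]
contact_force: [0.4, -0.0, 0.8]
opening: 0.03
```

>>> move_arm(increments=[[0, 0, -1, 0, 3], [0, 0, -2.5, 0, 3], [0, 0, -5, 0, 3], [0, 0, -8, 0, 3], [0, 0, -11, 0, 3]])

```text
t: 8.98
tool_pos: [0.499, -0.073, 0.2107]
tool_rot: [2.044, 2.384, 0.001]
contact_force: [0.4, -0.8, -0.5]
opening: 0.0301
```

>>> move_arm(increments=[[0, 0, -1, 0, 3], [0, 0, -1, 0, 3]])

```text
t: 9.22
tool_pos: [0.4992, -0.073, 0.2193]
tool_rot: [2.044, 2.384, 0.001]
contact_force: [0.1, -0.0, 0.6]
opening: 0.0297
```

Run:
```python
import cv2
from station import sensors,get_image
o=sensors.get_obs();print(o['t'],o['tool_pos'],o['contact_force'],o['wrist_torque'])
for n in ['scene','side','wrist']:
    d=get_image(n);cv2.imwrite(f'pics/{n}8.png',d['image'][:,:,::-1])
```

```text
9.225 [ 0.49919    -0.07303452  0.21927466] [ 0.06355699 -0.01447141  0.56947375] [-0.01959495 -0.01796585  0.03668528]
```

View pics/wrist8.png

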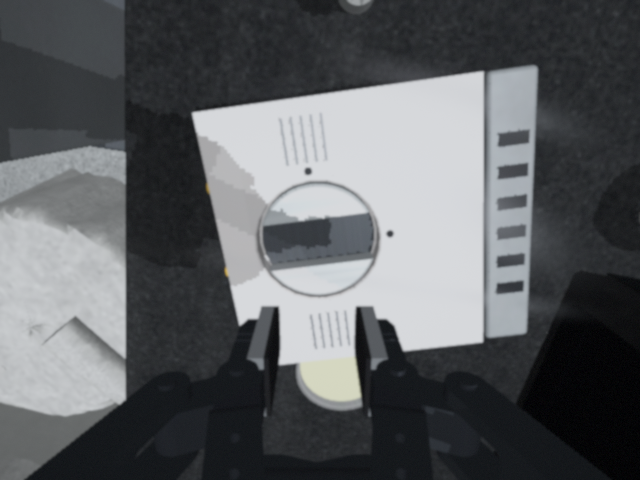

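View pics/scene8.png

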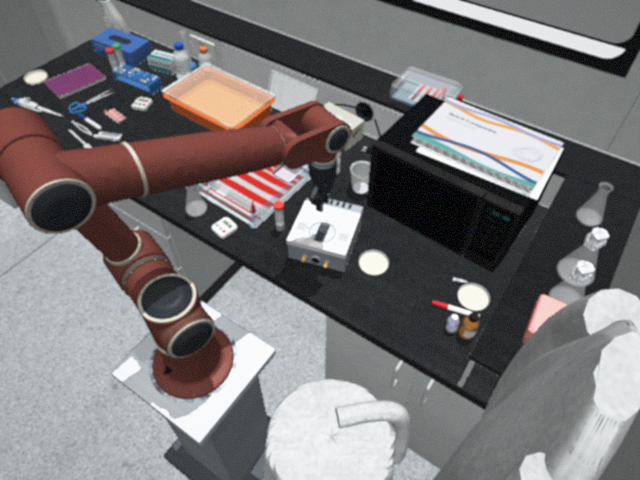

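The cover is shut, and the slot runs from front to hinge, from (265,247) to (372,237), in line with the black dot at (390,234). One numerical check follows before I hand in.

Run:
```python
from h import *
from station import get_image,order,sensors
d=get_image('wrist')
def ang(a,b):
  p,q=onz(d,*a,.094),onz(d,*b,.094);v=q-p;return np.degrees(np.arctan2(v[1],v[0]))
e=ang((193,112),(484,72)),ang((283,365),(484,343));s=ang((265,228),(370,213)),ang((274,269),(372,259))
print(e,s)
if abs(np.mean(e)-np.mean(s))<3:
    print(order.finish_job(),sensors.get_obs()['t'])
```

```text
(np.float64(16.18285626139536), np.float64(16.226625676958786)) (np.float64(17.287020434841615), np.float64(15.137876760927131))
the job is handed in; nothing more can be done
the job is handed in; nothing more can be done
```

The cover is shut and locked, and I handed the job in at about 9.5 s.

- **Shutting:** I pushed the cover down on its right-hand ribs with closed fingertips. It met a hard stop with the tips about 94 mm above the worktop, the height of the shut cover's top, at 21.5 N of upward force. The pictures then showed it flush on the housing.
- **Locking:** I set both fingertips, 30 mm apart, in the slot and turned clockwise. The moment rose to 0.39 N m, well above the 0.06 N m of friction, so I took that as the stop. I then backed off within the slack and lifted clear.
- **Last checks:** The slot measured 16.2° on average (its two edges 17.3° and 15.1°), and the cover's edges measured 16.2°. The contact force was near zero with the arm clear of the unit.
- **Disagreements:** While still pressed against the stop, the slot read 2–3° past the line of the cover. The last picture did not show this, so I put it down to reading error and slight give.
- **Surroundings:** The arm did not go near the tube, dish or bottles, and I saw no change in them in the last scene picture. I did not measure their positions.

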